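# Sort inspected boards and covers off the inspection stage

## Robot

A 6-joint arm with a two-finger parallel gripper is mounted at the origin on the work surface. World frame = base frame: x ahead of the robot, y to its left, z up, the work surface at z = 0. Lengths are in mm, angles in rad, forces in N, time in s.
With the tool pointing down it reaches from about 275 to 1000 mm from the base axis. Payload 8.4 kg.
Tool frame: the origin (TCP) lies between the finger pads; the fingertips stand 17 mm ahead of it and the grasp point (between the pads) lies 2 mm behind it; z points along the fingers, y is the line along which they close (so a half turn about z gives the same grasp; the last joint's range is limited). The gripper opens to 85 mm and grips with 20 to 120 N. Pads are 22 mm wide; open, the fingers measure 114 mm over their backs; the gripper's body (76 mm by 85 mm) begins 54 mm behind the grasp point. The pads swing forward as they close: fully open they stand 13 mm farther back than shut.
Start: joints at [1.134, 0.353, 1.633, -0, 1.155, -0.002], TCP at [263.267, 566.85, 248.281] pointing down, gripper open.
Joint ranges: [-2.63, 2.63], [-0.92, 2.1], [0.06, 2.66], [-1.3, 4.44], [0, 2.69], [-3.02, 3.02]. Speed limits (rad/s): [2.22, 2.22, 2.79, 3.14, 3.14, 3.14].

## Interface

Orientations are given as [roll, pitch, yaw] about the fixed x, y, z axes, in that order (R = Rz(yaw) Ry(pitch) Rx(roll)).
In Python, from rig import sense, grab_frame, sign_off gives the robot as it stands. The module is installed in compiled form; this text tells all that it offers.
- The arm moves only by the tool send_rows, never from a script. Its argument "moves" is a list that holds one entry, the list of rows, each a list of 7 numbers: the shift along the world's x, y, z in m, then the turn, a rotation vector about the world's x, y, z in rad, then the opening, from -1 (shut) to 1 (fully open). In form: [[[dx, dy, dz, rx, ry, rz, jaw], ...]]. A call has 1 to 10 rows; each row shifts and turns the commanded pose from where the row before left it; what a row does not reach is not made up. A row lasts 1/10 s, in which the tool goes at most 50 mm and 8.59 degrees, less where a joint would pass 70% of its speed; a pose out of reach is approached as far as the arm can. A call with a gripper value outside its range is refused whole. The fingers move at their own pace and stop on an object; "grip_force" is the grip in N (left out, the last holds). Time passes only in rows, so rows that do not move let the fingers close. It gives the time, the measured TCP pose, the force, the opening and the grip force at its end, in the units of the state.
- sense(): the state, without advancing time (a new reading comes with each control period).
- grab_frame(name): name is "side" or "top"; returns a dict with "img" (420x560x3 uint8, red, green, blue), "mtx" (3x3 intrinsics, pixels), "dist" ([k1, k2, p1, p2, k3] as OpenCV has them; the pictures are not rectified), "rvec" (rotation vector, rad) and "tvec" (3), from world to camera coordinates, as OpenCV has them. Camera axes: x right, y down, z forward; pixel columns grow to the right and rows downward; lengths in mm; the calibration is good to about 2 mm. A picture is of the moment at which its call begins. There is no depth.
- sign_off(): hands the job in; it is judged then, once.
The state is a dict: "clock": time; "qpos": joint angles; "qvel": joint speeds; "joint_efforts": joint torques, N m; "eef_pos": TCP position; "tcp_rot": TCP orientation; "contact_force": force on the tool from outside, world axes, zero at the start; "wrist_torque": the same for the moment, N m; "opening": opening from 0.0 (shut) to 1.0 (fully open); "grasp_force": force on a finger pad.
Only numpy, scipy, OpenCV 4.12 (cv2) and the standard library are available. Lean on these libraries where they do the work, as an engineer would, in place of code of your own. Each camera call takes 0.05 s, during which the arm holds its last target. There are 200 camera calls.

## Task

Clear the row of parts off the inspection stage: put both green circuit boards in the blue bin and both aluminium covers in the yellow bin, each lying flat inside, face up, not leaning on a wall. The parts rest against the fence and are too wide to grasp, and their heights differ, so feel for the top and press lightly to draw each away from the fence, then slide it over the stage's near edge into its bin. Do not lean hard on the parts, and leave everything else on the stage and table where it is.

Things in the scene. Friction and masses are not known exactly. Their poses are not given: they have to be found in the camera images.
- stage: fixed stage, slick green top, 185 mm deep (x), 540 mm wide (y), 40 mm high to the top. A dark steel fence 15 mm thick, 20 mm above the top, runs along the far (+x) edge, its near face at x = +77.5 mm in the stage's frame. The near edge (x = -92.5 mm) and both ends are open. Origin at the centre of the underside; x away from the robot, y along the fence.
- blue_bin: blue shallow bin for circuit boards, fixed on the table against the stage's near edge (gap 4 mm), 140 (x) x 210 (y) mm outside, 36 mm high (4 mm below the stage's top), walls 4 mm, same-coloured lining whose top is 20 mm above the underside. The two bins stand side by side and may have changed places. Origin at the centre of its underside, z up.
- yellow_bin: yellow bin for the aluminium covers, otherwise the same as the blue bin. Origin at the centre of its underside, z up.
- board_a: loose green circuit board, 60 mm (x) x 90 mm (y) x 8 mm, with a flat black module 40 x 60 mm on its middle, its top 10 to 18 mm above the underside (each differs: feel for it); about 0.12 kg. Starts face up on the stage in a row of four, 10 mm apart, its far edge 1 to 4 mm from the fence: no room for fingers around it. Origin at the centre of its underside, z up.
- board_b: loose green circuit board, 60 mm (x) x 90 mm (y) x 8 mm, with a flat black module 40 x 60 mm on its middle, its top 10 to 18 mm above the underside (each differs: feel for it); about 0.12 kg. Starts face up on the stage in a row of four, 10 mm apart, its far edge 1 to 4 mm from the fence: no room for fingers around it. Origin at the centre of its underside, z up.
- cover_a: loose aluminium cover, flat, 60 mm (x) x 90 mm (y), 10 to 18 mm thick (each differs: feel for it), with black vent slots at both ends; about 0.16 kg. Starts face up on the stage in a row of four, 10 mm apart, its far edge 1 to 4 mm from the fence: no room for fingers around it. Origin at the centre of its underside, z up.
- cover_b: loose aluminium cover, flat, 60 mm (x) x 90 mm (y), 10 to 18 mm thick (each differs: feel for it), with black vent slots at both ends; about 0.16 kg. Starts face up on the stage in a row of four, 10 mm apart, its far edge 1 to 4 mm from the fence: no room for fingers around it. Origin at the centre of its underside, z up.
- part_cup: white open plastic cup, 36 mm across, 35 mm high, standing on the stage near one end; bystander. Origin on its underside, or on its axis for a lying tool.
- gauge_block: steel calibration block, 30 mm cube with a brass dot, on the stage near the other end; bystander. Origin on its underside, or on its axis for a lying tool.
- phone: black mobile phone lying on the table, 150 x 72 x 9 mm; bystander. Origin on its underside, or on its axis for a lying tool.
- keypad: black numeric keypad on the table, 130 x 85 x 19 mm; bystander. Origin on its underside, or on its axis for a lying tool.
- brush: small hand brush lying on the table; bystander. Origin on its underside, or on its axis for a lying tool.
- screwdriver: screwdriver lying on the table; bystander. Origin on its underside, or on its axis for a lying tool.
- flux_bottle: small amber bottle with a white cap, 44 mm across, 100 mm high; bystander. Origin on its underside, or on its axis for a lying tool.

How it is judged (in metres and radians):
At the end, for the whole second after the job is handed in: Both boards are in the blue bin and both covers in the yellow bin: each part's origin within the bin's walls (45 mm of the bin's centre in x, 80 mm in y) and less than 42 mm above the bin's underside, tilted less than 0.15 rad from flat, face up, and at rest (under 0.02 m/s) (x of board_a in the frame of blue_bin between -0.045 and 0.045 m and y of board_a in the frame of blue_bin between -0.08 and 0.08 m and z of each of board_a, board_b in the frame of blue_bin below 0.042 m and angle between each of board_a, board_b, cover_a, cover_b's own z axis and vertical below 0.15 rad and linear speed of each of board_a, board_b, cover_a, cover_b below 0.02 m/s and x of board_b in the frame of blue_bin between -0.045 and 0.045 m and y of board_b in the frame of blue_bin between -0.08 and 0.08 m and x of cover_a in the frame of yellow_bin between -0.045 and 0.045 m and y of cover_a in the frame of yellow_bin between -0.08 and 0.08 m and z of each of cover_a, cover_b in the frame of yellow_bin below 0.042 m and x of cover_b in the frame of yellow_bin between -0.045 and 0.045 m and y of cover_b in the frame of yellow_bin between -0.08 and 0.08 m); the robot touches nothing.
It fails at once if a part is pressed by the fingers with more than 120 N (contact force between the fingers and board_a above 120 N or contact force between the fingers and board_b above 120 N or contact force between the fingers and cover_a above 120 N or contact force between the fingers and cover_b above 120 N).
It fails at once if a bystander is moved by more than 15 mm (distance of any of part_cup, gauge_block, phone, keypad, brush, screwdriver, flux_bottle from where it was at the start of the episode above 0.015 m).
It also fails if it takes over 72 s, if anything falls off the work surface, if the arm or the gripper's body presses on something with over 40 N, if the wrist force passes 120 N, or if a joint passes its speed limit or range.

## Working session

There is one attempt and no reset: what is moved stays moved. The work goes in short steps, Python scripts to look and compute and a tool call to move; the robot and the scene stay as the last step left them, time stands still between calls to the robot, and variables do not carry over. Pictures are saved under pics/ and viewed, at most 10 in all, crops included, and the job is handed in when it is done.

Besides the shell and the picture viewer there is one more tool, called after "Request:" as name(argument=value, ...), one argument or row to a line, values as JSON. send_rows: Moves the arm, as the interface text tells. Its arguments: {"type":"object","properties":{"moves":{"type":"array"},"grip_force":{"type":"number"}},"required":["moves"]}

```bash
mkdir -p pics; cat > h.py <<'E'
import numpy as np, cv2
from rig import sense, grab_frame, sign_off
def ray(f,uv,z):
    """pixels -> world points on plane z (mm)"""
    n=cv2.undistortPoints(np.array(uv,float).reshape(-1,1,2),f["mtx"],np.array(f["dist"],float)).reshape(-1,2)
    R=cv2.Rodrigues(np.array(f["rvec"],float))[0]; t=np.array(f["tvec"],float).ravel()
    d=np.c_[n,np.ones(len(n))]@R; c=-R.T@t
    return c+d*((z-c[2])/d[:,2])[:,None]
E
python3 - <<'E'
from h import *
print(sense())
for n in("top","side"):
    f=grab_frame(n); cv2.imwrite(f"pics/{n}0.png",f["img"][:,:,::-1]); np.save(f"{n}0.npy",f,allow_pickle=True)
E
```

```text
{'clock': 0.0, 'qpos': array([ 1.13359298e+00,  3.53629102e-01,  1.63415120e+00,  2.45111106e-05,
        1.15520935e+00, -2.37529625e-03]), 'qvel': array([ 2.14220367e-04, -5.45189855e-04, -2.40089040e-06,  1.54202970e-03,
        4.57581659e-04,  3.21591273e-05]), 'joint_efforts': array([-3.59723426e-04, -6.05265355e+01, -3.42070341e+01,  5.94144808e-05,
        9.15419514e-03,  6.87960596e-05]), 'eef_pos': array([263.06669572, 566.42773954, 247.56626456]), 'tcp_rot': array([-3.14019571e+00, -2.57290900e-05,  2.70675467e+00]), 'contact_force': array([ 0.96064189, -0.2727334 ,  0.69760129]), 'wrist_torque': array([0.01963889, 0.02920443, 0.0079547 ]), 'grasp_force': 0.0, 'opening': 0.9997684913031778}
```

View pics/top0.png

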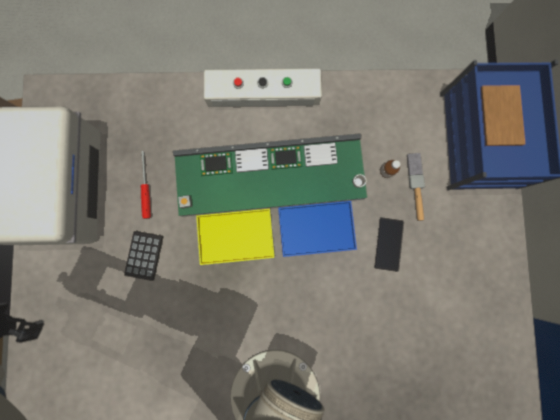

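View pics/side0.png

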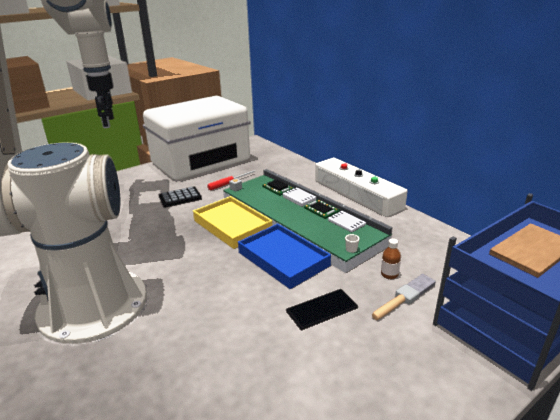

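Row from left (+y): board (216,163), cover (251,160), board (286,157), cover (320,153). The yellow bin is on the left (235,236) and the blue one on the right (317,228). The gauge block is at (184,201) and the cup at (360,180).

```bash
python3 - <<'E'
from h import *
f=np.load("top0.npy",allow_pickle=True).item(); im=f["img"]; hsv=cv2.cvtColor(im,cv2.COLOR_RGB2HSV)
def rect(mask,z,name,roi=None,k=3):
    m=mask.astype(np.uint8)
    if roi: 
        q=np.zeros_like(m); q[roi[1]:roi[3],roi[0]:roi[2]]=1; m&=q
    m=cv2.morphologyEx(m,cv2.MORPH_CLOSE,np.ones((k,k)))
    c=max(cv2.findContours(m,0,cv2.CHAIN_APPROX_NONE)[0],key=cv2.contourArea)
    p=ray(f,c.reshape(-1,2),z)[:,:2].astype(np.float32)
    r=cv2.minAreaRect(p); b=cv2.boxPoints(r)
    print(name,np.round(r[0],1),np.round(r[1],1),round(r[2],1),"box",b.round(0).tolist())
H,S,V=[hsv[...,i].astype(int) for i in range(3)]
rect((H>20)&(H<35)&(S>150)&(V>90),36,"yellow",(180,190,290,280))
rect((H>105)&(H<125)&(S>150)&(V>60),36,"blue",(265,190,370,280))
rect((H>50)&(H<95)&(S>80),40,"stagegreen",(165,130,375,225),9)
for n,x0,x1 in(("c2",232,272),("c4",303,340)):
    rect((S<60)&(V>150),52,n,(x0,138,x1,178),5)
for n,x0,x1 in(("b1",199,234),("b3",269,304)):
    rect((V<70),52,n,(x0,146,x1,175),3)
rect((S<60)&(V>140),75,"cup",(350,168,372,192)); 
rect((H<90)&(S<110)&(V>120),70,"block",(175,190,193,212))
big=cv2.resize(im[125:275,165:380],None,fx=3.7,fy=3.7,interpolation=cv2.INTER_CUBIC); cv2.imwrite("pics/crop0.png",big[:,:,::-1])
E
```

```text
yellow [442.8 104.5] [140.  208.7] 4.5 box [[365.0, 203.0], [381.0, -5.0], [521.0, 6.0], [504.0, 214.0]]
blue [ 461.5 -127.8] [135.7 204.1] 4.4 box [[386.0, -31.0], [402.0, -235.0], [537.0, -224.0], [521.0, -21.0]]
stagegreen [610.3   1.8] [169.7 533.9] 4.5 box [[505.0, 261.0], [547.0, -271.0], [716.0, -258.0], [674.0, 275.0]]
c2 [658.6  54.4] [58.5 88.1] 4.5 box [[626.0, 96.0], [633.0, 8.0], [691.0, 13.0], [684.0, 101.0]]
c4 [ 671.9 -142.9] [58.6 88.5] 4.5 box [[639.0, -101.0], [646.0, -189.0], [705.0, -185.0], [698.0, -96.0]]
b1 [649.5 157.6] [38.8 57.5] 3.0 box [[629.0, 185.0], [632.0, 128.0], [670.0, 130.0], [667.0, 187.0]]
b3 [665.  -43.1] [36.7 56.2] 3.6 box [[645.0, -16.0], [648.0, -72.0], [685.0, -70.0], [682.0, -14.0]]
cup [ 584.8 -258.7] [57.4 37.5] 65.4 box [[556.0, -277.0], [590.0, -293.0], [614.0, -240.0], [580.0, -225.0]]
block [542.4 246.7] [58.8 38.6] 0.7 box [[513.0, 266.0], [513.0, 227.0], [572.0, 228.0], [572.0, 266.0]]
```

View pics/crop0.png

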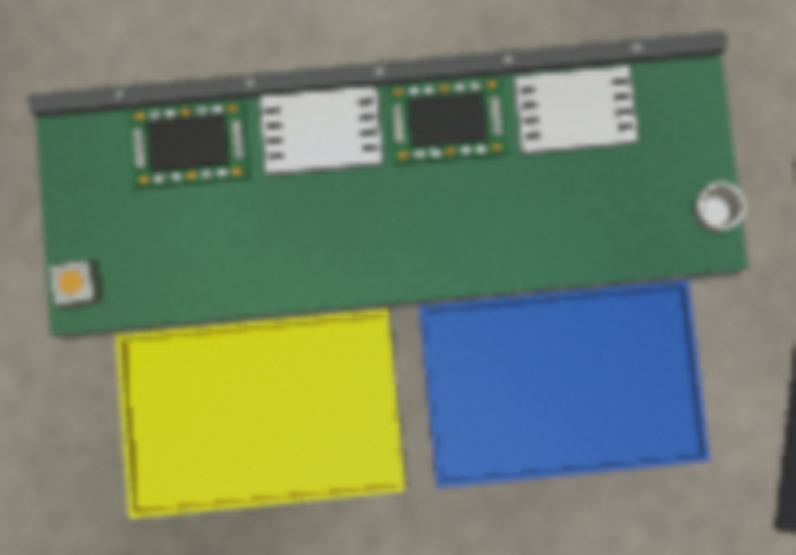

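Request:
send_rows(
  moves=[
    [[0.0198, -0.0256, 0, 0, 0, 0.0513, -0.4], [0.0198, -0.0256, 0, 0, 0, 0.0513, -0.4], [0.0198, -0.0256, 0, 0, 0, 0.0513, -0.4], [0.0198, -0.0256, 0, 0, 0, 0.0513, -0.4], [0.0198, -0.0256, 0, 0, 0, 0.0513, -0.4], [0.0198, -0.0256, 0, 0, 0, 0.0513, -0.4], [0.0198, -0.0256, 0, 0, 0, 0.0513, -0.4], [0.0198, -0.0256, 0, 0, 0, 0.0513, -0.4], [0.0198, -0.0256, 0, 0, 0, 0.0513, -0.4], [0.0198, -0.0256, 0, 0, 0, 0.0513, -0.4]],
  ],
  grip_force=20,
)

```text
clock: 1.1
eef_pos: [461.7, 309.6, 248.0]
tcp_rot: [-3.141, -0.0, -3.061]
contact_force: [-0.5, 0.4, -0.2]
opening: 0.299
grasp_force: 0.0
```

Request:
send_rows(
  moves=[
    [[0.0198, -0.0256, -0.01, 0, 0, 0, -0.4], [0.0198, -0.0256, -0.01, 0, 0, 0, -0.4], [0.0198, -0.0256, -0.01, 0, 0, 0, -0.4], [0.0198, -0.0256, -0.015, 0, 0, 0, -0.4], [0.0198, -0.0256, -0.015, 0, 0, 0, -0.4], [0.0198, -0.0256, -0.015, 0, 0, 0, -0.4], [0.0198, -0.0256, -0.02, 0, 0, 0, -0.4], [0.0198, -0.0256, -0.02, 0, 0, 0, -0.4], [0.0198, -0.0256, -0.02, 0, 0, 0, -0.4], [0.0198, -0.0256, -0.02, 0, 0, 0, -0.4]],
  ],
)

```text
clock: 2.1
eef_pos: [659.7, 53.7, 92.1]
tcp_rot: [3.142, -0.001, -3.063]
contact_force: [0.1, -0.5, 0.7]
opening: 0.3
grasp_force: 0.0
```

Request:
send_rows(
  moves=[
    [[0, 0, -0.009, 0, 0, 0, -0.4], [0, 0, -0.006, 0, 0, 0, -0.4], [0, 0, -0.002, 0, 0, 0, -0.4], [0, 0, -0.001, 0, 0, 0, -0.4], [0, 0, 0, 0, 0, 0, -0.4]],
  ],
)

```text
clock: 2.6
eef_pos: [659.2, 55.7, 76.0]
tcp_rot: [3.142, 0.001, -3.062]
contact_force: [-0.2, -0.6, 1.1]
opening: 0.298
grasp_force: 0.0
```

Request:
send_rows(
  moves=[
    [[0, 0, -0.001, 0, 0, 0, -0.4], [0, 0, -0.001, 0, 0, 0, -0.4], [0, 0, -0.001, 0, 0, 0, -0.4]],
  ],
)

```text
clock: 2.9
eef_pos: [659.3, 55.0, 72.5]
tcp_rot: [3.142, 0.0, -3.063]
contact_force: [0.5, -0.6, -0.8]
opening: 0.302
grasp_force: 0.0
```

Request:
send_rows(
  moves=[
    [[0, 0, -0.001, 0, 0, 0, -0.4], [0, 0, -0.001, 0, 0, 0, -0.4]],
  ],
)

```text
clock: 3.1
eef_pos: [660.0, 55.0, 71.9]
tcp_rot: [3.142, 0.001, -3.063]
contact_force: [-4.1, -0.3, 19.8]
opening: 0.303
grasp_force: 10.1
```

Request:
send_rows(
  moves=[
    [[-0.004, 0, 0, 0, 0, 0, -0.4], [-0.006, 0.002, 0, 0, 0, 0, -0.4], [-0.006, 0.002, 0, 0, 0, 0, -0.4], [-0.006, 0.002, 0, 0, 0, 0, -0.4], [-0.006, 0.002, 0, 0, 0, 0, -0.4]],
  ],
)

```text
clock: 3.6
eef_pos: [633.2, 62.9, 71.9]
tcp_rot: [-3.141, 0.005, -3.063]
contact_force: [2.5, 0.6, 8.5]
opening: 0.301
grasp_force: 4.3
```

```bash
cat >> h.py <<'E'
EX=np.array([.9969,.0784]); EY=np.array([-.0784,.9969]); O=np.array([617.8,2.4])
def st(p): d=np.asarray(p)[:2]-O; return np.round([d@EX,d@EY],1)
def parts(z=52,save=None):
    f=grab_frame("top"); im=f["img"]
    if save: cv2.imwrite(f"pics/{save}.png",cv2.resize(im[125:275,165:380],None,fx=3.7,fy=3.7,interpolation=cv2.INTER_CUBIC)[:,:,::-1])
    hsv=cv2.cvtColor(im,cv2.COLOR_RGB2HSV).astype(int); S,V=hsv[...,1],hsv[...,2]
    for n,m in(("white",(S<60)&(V>150)),("black",V<60)):
        m=m.astype(np.uint8); q=np.zeros_like(m); q[138:270,180:370]=1
        m=cv2.morphologyEx(m&q,cv2.MORPH_CLOSE,np.ones((3,3)))
        for c in cv2.findContours(m,0,cv2.CHAIN_APPROX_NONE)[0]:
            if cv2.contourArea(c)<70: continue
            r=cv2.minAreaRect(ray(f,c.reshape(-1,2),z)[:,:2].astype(np.float32))
            print(n,"uv",st(r[0]),"size",np.round(r[1]),"ang",round(r[2],1))
    s=sense(); print("tcp uv",st(s["eef_pos"]),s["eef_pos"].round(1),"F",s["contact_force"].round(1))
E
python3 -c "
from h import *
parts(save='d1')"
```

```text
white uv [  42.7 -149.2] size [58. 88.] ang 4.4
white uv [17.7 15.9] size [173.  64.] ang 8.8
white uv [95.2 82.7] size [120.  32.] ang 89.2
white uv [ 25.2 160.8] size [ 64. 185.] ang 86.6
black uv [ 44.  -48.1] size [39. 56.] ang 6.0
tcp uv [19.2 59.5] [632.3  63.2  71.9] F [-0.6 -0.1  8. ]
```

View pics/d1.png

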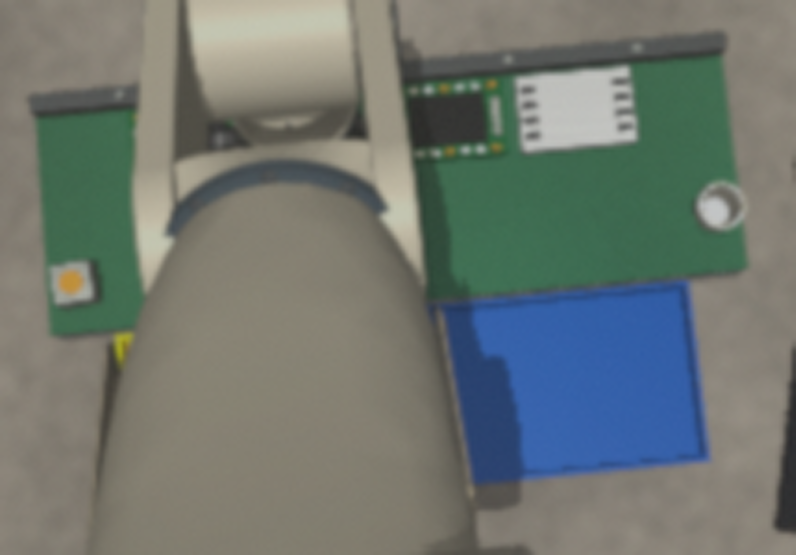

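The arm hides the part from the top camera, so I'll check with the side view.

```bash
cat >> h.py <<'E'
def side(name):
    f=grab_frame("side"); cv2.imwrite(f"pics/{name}.png",cv2.resize(f["img"][150:290,180:420],None,fx=3.3,fy=3.3,interpolation=cv2.INTER_CUBIC)[:,:,::-1])
    return f
E
python3 -c "
from h import *
side('s1')"
```

```text
(no output)
```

View pics/s1.png

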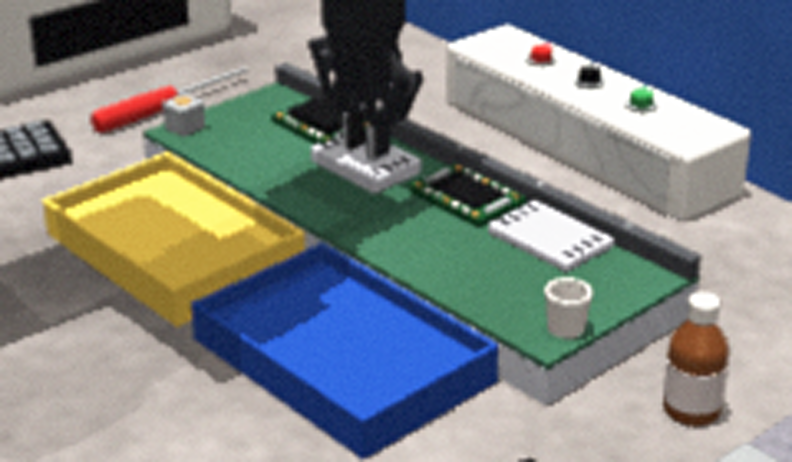

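Request:
send_rows(
  moves=[
    [[-0.0075, 0.001, 0, 0, 0, 0, -0.4], [-0.0075, 0.001, 0, 0, 0, 0, -0.4], [-0.0075, 0.001, 0, 0, 0, 0, -0.4], [-0.0075, 0.001, 0, 0, 0, 0, -0.4], [0, 0, 0, 0, 0, 0, -0.4]],
  ],
)

```text
clock: 4.2
eef_pos: [602.2, 67.1, 71.9]
tcp_rot: [3.141, 0.003, -3.063]
contact_force: [-3.2, 0.6, 12.7]
opening: 0.297
grasp_force: 6.1
```

Request:
send_rows(
  moves=[
    [[0, 0, 0.01, 0, 0, 0, -0.4], [0, 0, 0.025, 0, 0, 0, -0.4], [0.025, 0.002, 0, 0, 0, 0, -0.4], [0.025, 0.002, 0, 0, 0, 0, -0.4], [0, 0, -0.02, 0, 0, 0, -0.4], [0, 0, -0.015, 0, 0, 0, -0.4], [0, 0, -0.005, 0, 0, 0, -0.4], [0, 0, -0.002, 0, 0, 0, -0.4], [0, 0, -0.001, 0, 0, 0, -0.4]],
  ],
)

```text
clock: 5.1
eef_pos: [651.0, 70.8, 62.3]
tcp_rot: [-3.142, -0.0, -3.063]
contact_force: [0.4, -0.4, 0.2]
opening: 0.304
grasp_force: 0.0
```

Request:
send_rows(
  moves=[
    [[0, 0, -0.001, 0, 0, 0, -0.4], [0, 0, -0.001, 0, 0, 0, -0.4]],
  ],
)

```text
clock: 5.3
eef_pos: [651.6, 70.9, 60.9]
tcp_rot: [3.142, 0.001, -3.063]
contact_force: [0.3, 0.5, 0.3]
opening: 0.301
grasp_force: 0.0
```

```bash
python3 -c "
from h import *
parts(save=None)
side('s2')"
```

```text
white uv [  42.7 -149.2] size [58. 88.] ang 4.5
white uv [32.3 22.7] size [144.  59.] ang 11.1
white uv [ 41.5 172. ] size [ 58. 154.] ang 84.4
black uv [ 41.8 -47.5] size [57. 38.] ang 89.1
tcp uv [38.9 65.6] [651.5  70.9  60.6] F [ 0.8  0.3 -0.1]
```

View pics/s2.png

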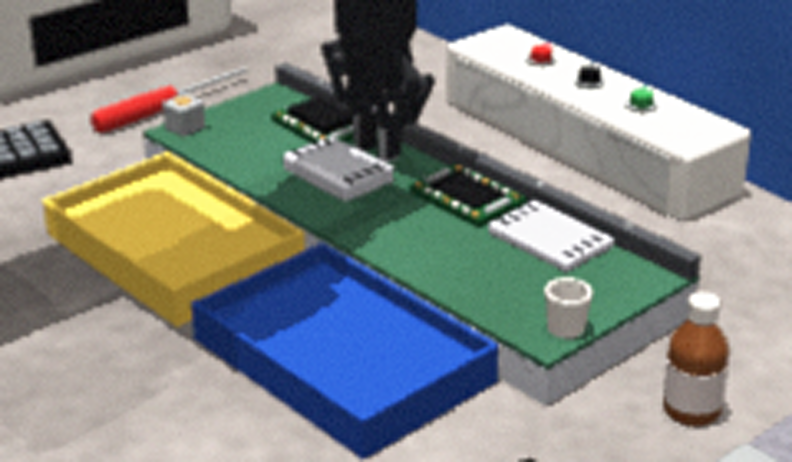

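Request:
send_rows(
  moves=[
    [[-0.012, -0.001, 0, 0, 0, 0, -0.4], [-0.012, -0.001, 0, 0, 0, 0, -0.4], [-0.012, -0.001, 0, 0, 0, 0, -0.4], [-0.012, -0.001, 0, 0, 0, 0, -0.4], [-0.012, -0.001, 0, 0, 0, 0, -0.4], [-0.012, -0.001, 0, 0, 0, 0, -0.4], [-0.012, -0.001, 0, 0, 0, 0, -0.4], [-0.012, -0.001, 0, 0, 0, 0, -0.4], [-0.012, -0.001, 0, 0, 0, 0, -0.4], [-0.012, -0.001, 0, 0, 0, 0, -0.4]],
  ],
)

```text
clock: 6.4
eef_pos: [530.3, 60.8, 60.3]
tcp_rot: [3.142, -0.0, -3.063]
contact_force: [0.6, -0.8, 0.3]
opening: 0.296
grasp_force: 0.0
```

Request:
send_rows(
  moves=[
    [[-0.01, -0.001, 0, 0, 0, 0, -0.4], [-0.01, -0.001, 0, 0, 0, 0, -0.4], [-0.01, -0.001, 0, 0, 0, 0, -0.4], [0, 0, 0, 0, 0, 0, -0.4], [0, 0, 0, 0, 0, 0, -0.4]],
  ],
)

```text
clock: 6.9
eef_pos: [501.5, 57.9, 60.4]
tcp_rot: [-3.142, 0.0, -3.063]
contact_force: [-0.3, 0.5, 0.7]
opening: 0.3
grasp_force: 0.0
```

```bash
python3 -c "
from h import *
f=side('s3')
print(sense()['eef_pos'],sense()['contact_force'])"
```

```text
[501.83623504  57.91604499  60.41846421] [0.21139447 0.00741675 0.07872919]
```

View pics/s3.png

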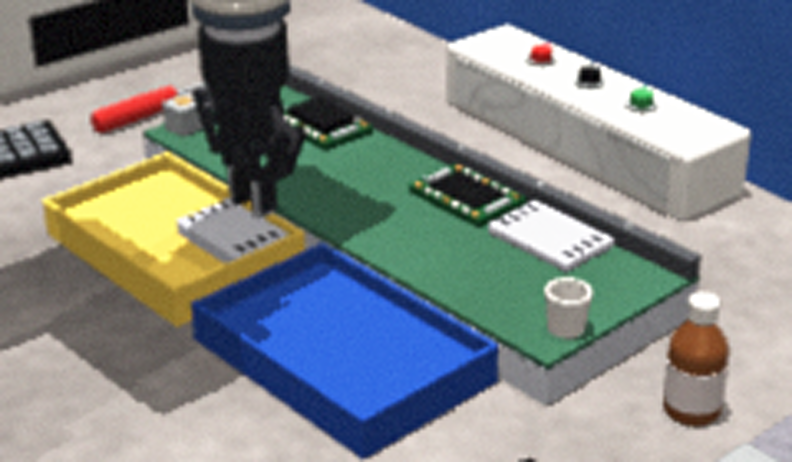

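Request:
send_rows(
  moves=[
    [[0, 0, 0.04, 0, 0, 0, -0.4], [0.0275, -0.017, 0, 0, 0, 0, -0.4], [0.0275, -0.017, 0, 0, 0, 0, -0.4], [0.027, -0.017, 0, 0, 0, 0, -0.4], [0.027, -0.0165, 0, 0, 0, 0, -0.4], [0.027, -0.0165, 0, 0, 0, 0, -0.4], [0.027, -0.0165, 0, 0, 0, 0, -0.4], [0, 0, -0.018, 0, 0, 0, -0.4], [0, 0, -0.006, 0, 0, 0, -0.4], [0, 0, 0, 0, 0, 0, -0.4]],
  ],
)

```text
clock: 7.95
eef_pos: [663.1, -42.5, 74.8]
tcp_rot: [3.141, -0.003, -3.063]
contact_force: [-0.2, 0.3, -0.2]
opening: 0.298
grasp_force: 0.0
```

```bash
python3 -c "
from h import *
parts(40)"
```

```text
white uv [40.9 27.4] size [ 49. 108.] ang 54.1
white uv [  23.4 -171.5] size [105.  81.] ang 29.3
black uv [ 46.1 155.6] size [55. 38.] ang 89.9
tcp uv [ 42.  -48.2] [663.5 -42.3  75.7] F [0.1 0.2 0.7]
```

Request:
send_rows(
  moves=[
    [[0, 0, -0.001, 0, 0, 0, -0.4], [0, 0, -0.001, 0, 0, 0, -0.4], [0, 0, 0, 0, 0, 0, -0.4]],
  ],
)

```text
clock: 8.3
eef_pos: [664.4, -42.4, 74.8]
tcp_rot: [-3.141, 0.001, -3.063]
contact_force: [-0.0, 0.3, 0.1]
opening: 0.299
grasp_force: 0.0
```

Request:
send_rows(
  moves=[
    [[0, 0, -0.001, 0, 0, 0, -0.4], [0, 0, -0.001, 0, 0, 0, -0.4], [0, 0, 0, 0, 0, 0, -0.4]],
  ],
)

```text
clock: 8.6
eef_pos: [664.2, -42.6, 72.2]
tcp_rot: [3.142, -0.0, -3.063]
contact_force: [-0.7, -0.1, -0.4]
opening: 0.296
grasp_force: 0.0
```

Request:
send_rows(
  moves=[
    [[0, 0, -0.001, 0, 0, 0, -0.4], [0, 0, -0.001, 0, 0, 0, -0.4], [0, 0, 0, 0, 0, 0, -0.4]],
  ],
)

```text
clock: 8.9
eef_pos: [664.2, -42.7, 70.1]
tcp_rot: [3.142, -0.0, -3.063]
contact_force: [0.5, 0.6, 0.8]
opening: 0.298
grasp_force: 0.0
```

Request:
send_rows(
  moves=[
    [[0, 0, -0.001, 0, 0, 0, -0.4], [0, 0, -0.001, 0, 0, 0, -0.4], [0, 0, 0, 0, 0, 0, -0.4]],
  ],
)

```text
clock: 9.2
eef_pos: [664.7, -42.7, 69.0]
tcp_rot: [-3.141, 0.001, -3.063]
contact_force: [-1.0, -0.7, 6.0]
opening: 0.3
grasp_force: 2.7
```

Request:
send_rows(
  moves=[
    [[0, 0, -0.0006, 0, 0, 0, -0.4], [-0.0053, -0.0024, 0, 0, 0, 0, -0.4], [-0.006, -0.0026, 0, 0, 0, 0, -0.4], [-0.007, -0.003, 0, 0, 0, 0, -0.4], [-0.007, -0.003, 0, 0, 0, 0, -0.4], [-0.007, -0.003, 0, 0, 0, 0, -0.4], [-0.007, -0.003, 0, 0, 0, 0, -0.4], [-0.007, -0.003, 0, 0, 0, 0, -0.4], [-0.007, -0.003, 0, 0, 0, 0, -0.4], [0, 0, 0, 0, 0, 0, -0.4]],
  ],
)

```text
clock: 10.2
eef_pos: [611.5, -66.1, 68.9]
tcp_rot: [-3.141, 0.002, -3.064]
contact_force: [-1.9, -2.2, 10.5]
opening: 0.3
grasp_force: 4.8
```

Request:
send_rows(
  moves=[
    [[0, 0, 0.01, 0, 0, 0, -0.4], [0, 0, 0.02, 0, 0, 0, -0.4], [0.025, 0.002, 0, 0, 0, 0, -0.4], [0.025, 0.002, 0, 0, 0, 0, -0.4], [0.002, 0, -0.015, 0, 0, 0, -0.4], [0, 0, -0.015, 0, 0, 0, -0.4], [0, 0, -0.0055, 0, 0, 0, -0.4], [0, 0, -0.001, 0, 0, 0, -0.4]],
  ],
)

```text
clock: 11.0
eef_pos: [660.8, -61.6, 59.3]
tcp_rot: [3.141, -0.004, -3.064]
contact_force: [-1.3, 0.0, -0.4]
opening: 0.301
grasp_force: 0.0
```

```bash
python3 - <<'E'
from h import *
f=side('s4'); print(st(sense()['eef_pos']))
im=f['img']; V=im.max(2); m=(V<60).astype(np.uint8); 
# project expected module centre of board3 (u=-11.5,v=-68)
for uv in((-11.5,-68),(43.5,-49)):
    p=O+uv[0]*EX+uv[1]*EY
    print(cv2.projectPoints(np.array([[p[0],p[1],52.]]),f['rvec'],f['tvec'],f['mtx'],np.array(f['dist'],float))[0].ravel())
n,l,s,c=cv2.connectedComponentsWithStats(m)
for a,b in zip(s,c):
    if 40<a[4]<2000 and 180<b[0]<420 and 150<b[1]<290: print(a,b.round(1))
E
```

```text
[ 38.5 -67.3]
[311.94307996 214.66299648]
[320.77979717 206.0443315 ]
[189 143  48  27 684] [212.6 156.2]
[ 264  152  127   84 1847] [323.8 187.7]
[294 209  35  19 273] [312.3 217.9]
```

Request:
send_rows(
  moves=[
    [[-0.012, -0.001, 0, 0, 0, 0, -0.4], [-0.012, -0.001, 0, 0, 0, 0, -0.4], [-0.012, -0.001, 0, 0, 0, 0, -0.4], [-0.012, -0.001, 0, 0, 0, 0, -0.4], [-0.012, -0.001, 0, 0, 0, 0, -0.4], [-0.012, -0.001, 0, 0, 0, 0, -0.4], [-0.012, -0.001, 0, 0, 0, 0, -0.4], [-0.012, -0.001, 0, 0, 0, 0, -0.4], [-0.012, -0.001, 0, 0, 0, 0, -0.4], [-0.012, -0.001, 0, 0, 0, 0, -0.4]],
  ],
)

```text
clock: 12.05
eef_pos: [541.9, -71.7, 61.1]
tcp_rot: [3.142, -0.0, -3.063]
contact_force: [-0.3, -0.6, 0.4]
opening: 0.299
grasp_force: 0.0
```

Request:
send_rows(
  moves=[
    [[-0.01, -0.001, 0, 0, 0, 0, -0.4], [-0.01, -0.001, 0, 0, 0, 0, -0.4], [-0.01, -0.001, 0, 0, 0, 0, -0.4], [0, 0, 0, 0, 0, 0, -0.4], [0, 0, 0.04, 0, 0, 0, -0.4]],
  ],
)

```text
clock: 12.55
eef_pos: [509.8, -74.3, 97.9]
tcp_rot: [3.14, -0.008, -3.064]
contact_force: [0.1, -0.0, 0.4]
opening: 0.302
grasp_force: 0.0
```

Request:
send_rows(
  moves=[
    [[0.0175, 0.029, 0, 0, 0, 0, -0.4], [0.0175, 0.029, 0, 0, 0, 0, -0.4], [0.0175, 0.029, 0, 0, 0, 0, -0.4], [0.0175, 0.029, 0, 0, 0, 0, -0.4], [0.0175, 0.029, 0, 0, 0, 0, -0.4], [0.0175, 0.029, 0, 0, 0, 0, -0.4], [0.0175, 0.029, 0, 0, 0, 0, -0.4], [0.017, 0.029, 0, 0, 0, 0, -0.4], [0, 0, -0.018, 0, 0, 0, -0.4], [0, 0, -0.006, 0, 0, 0, -0.4]],
  ],
)

```text
clock: 13.55
eef_pos: [652.1, 158.2, 75.6]
tcp_rot: [-3.141, -0.002, -3.062]
contact_force: [-0.7, 0.5, -1.7]
opening: 0.298
grasp_force: 0.0
```

```bash
python3 -c "
from h import *
parts(32,'t5')"
```

```text
white uv [  46.3 -158.8] size [59. 89.] ang 10.6
white uv [ 51.  154.5] size [143.  70.] ang 14.2
black uv [-135.6  -67.7] size [52. 34.] ang 89.0
tcp uv [ 45.9 152. ] [651.6 157.5  75.3] F [ 0.  -0.3 -0.3]
```

View pics/t5.png

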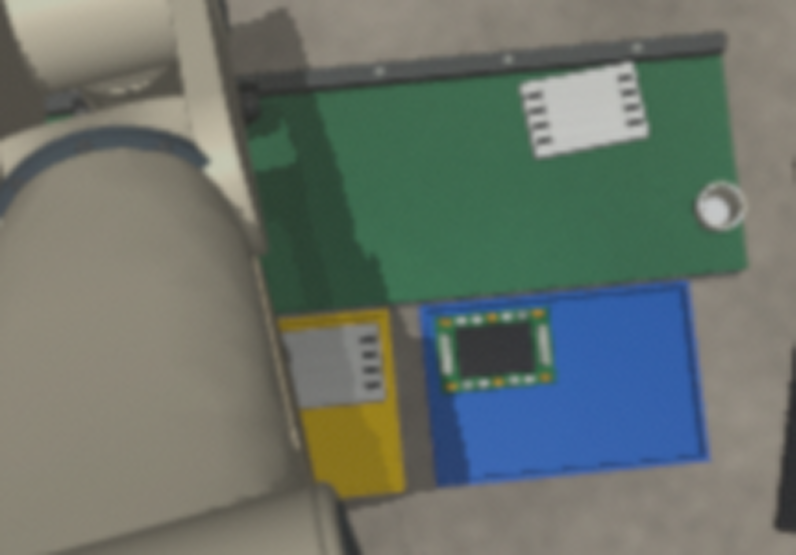

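Request:
send_rows(
  moves=[
    [[0, 0, -0.001, 0, 0, 0, -0.4], [0, 0, -0.001, 0, 0, 0, -0.4], [0, 0, 0, 0, 0, 0, -0.4]],
  ],
)

```text
clock: 13.9
eef_pos: [652.5, 156.8, 75.6]
tcp_rot: [-3.142, 0.0, -3.064]
contact_force: [0.6, 0.4, 0.0]
opening: 0.301
grasp_force: 0.0
```

Request:
send_rows(
  moves=[
    [[0, 0, -0.001, 0, 0, 0, -0.4], [0, 0, -0.001, 0, 0, 0, -0.4], [0, 0, 0, 0, 0, 0, -0.4]],
  ],
)

```text
clock: 14.2
eef_pos: [653.4, 157.2, 74.9]
tcp_rot: [3.141, 0.002, -3.064]
contact_force: [-2.2, -0.8, 10.7]
opening: 0.302
grasp_force: 5.0
```

Request:
send_rows(
  moves=[
    [[-0.004, 0, -0.0003, 0, 0, 0, -0.4], [-0.007, -0.0006, 0, 0, 0, 0, -0.4], [-0.007, -0.0006, 0, 0, 0, 0, -0.4], [-0.007, -0.0006, 0, 0, 0, 0, -0.4], [-0.007, -0.0006, 0, 0, 0, 0, -0.4], [-0.008, -0.0006, 0, 0, 0, 0, -0.4], [-0.008, -0.0006, 0, 0, 0, 0, -0.4], [-0.008, -0.0006, 0, 0, 0, 0, -0.4], [-0.008, -0.0006, 0, 0, 0, 0, -0.4], [-0.008, -0.0006, 0, 0, 0, 0, -0.4]],
  ],
)

```text
clock: 15.2
eef_pos: [582.5, 152.3, 74.9]
tcp_rot: [3.141, 0.005, -3.064]
contact_force: [1.9, 0.1, 9.9]
opening: 0.298
grasp_force: 4.8
```

Request:
send_rows(
  moves=[
    [[0.0006, -0.008, 0, 0, 0, 0, -0.4], [0.0009, -0.012, 0, 0, 0, 0, -0.4], [0.0012, -0.015, 0, 0, 0, 0, -0.4], [0.0012, -0.015, 0, 0, 0, 0, -0.4], [0.0012, -0.015, 0, 0, 0, 0, -0.4], [0.0012, -0.015, 0, 0, 0, 0, -0.4], [0.0012, -0.015, 0, 0, 0, 0, -0.4], [0.0012, -0.015, 0, 0, 0, 0, -0.4], [0.0012, -0.015, 0, 0, 0, 0, -0.4], [0.0012, -0.015, 0, 0, 0, 0, -0.4]],
  ],
)

```text
clock: 16.2
eef_pos: [593.4, 11.6, 74.9]
tcp_rot: [3.141, 0.004, -3.064]
contact_force: [0.2, 4.0, 11.6]
opening: 0.301
grasp_force: 5.9
```

Request:
send_rows(
  moves=[
    [[0.0012, -0.015, 0, 0, 0, 0, -0.4], [0.0012, -0.015, 0, 0, 0, 0, -0.4], [0.0012, -0.015, 0, 0, 0, 0, -0.4], [0.0012, -0.015, 0, 0, 0, 0, -0.4], [0.0012, -0.015, 0, 0, 0, 0, -0.4], [0.0012, -0.015, 0, 0, 0, 0, -0.4], [0.0012, -0.015, 0, 0, 0, 0, -0.4], [0.0012, -0.015, 0, 0, 0, 0, -0.4], [0.0012, -0.015, 0, 0, 0, 0, -0.4], [0.0012, -0.015, 0, 0, 0, 0, -0.4]],
  ],
)

```text
clock: 17.2
eef_pos: [605.2, -138.7, 74.9]
tcp_rot: [-3.141, 0.004, -3.064]
contact_force: [-0.2, 2.9, 11.7]
opening: 0.302
grasp_force: 5.8
```

```bash
cat >> h.py <<'E'
def sideblobs(z,white=False):
    f=grab_frame("side"); im=f["img"].astype(int)
    m=((im.min(2)>150) if white else (im.max(2)<60)).astype(np.uint8); print("tcp uv",st(sense()["eef_pos"]))
    for c in cv2.findContours(m,0,cv2.CHAIN_APPROX_NONE)[0]:
        M=cv2.moments(c)
        if M["m00"]<30: continue
        r=cv2.minAreaRect(ray(f,c.reshape(-1,2),z)[:,:2].astype(np.float32)); u=st(r[0])
        if abs(u[1])<260 and -250<u[0]<90: print(u,np.round(r[1]),round(r[2],1))
E
python3 -c "
from h import *
sideblobs(56)"
```

```text
tcp uv [ -23.6 -141.8]
[-168.2 -107.7] [61. 91.] 4.3
```

Request:
send_rows(
  moves=[
    [[-0.007, -0.0068, 0, 0, 0, 0, -0.4], [-0.007, -0.0068, 0, 0, 0, 0, -0.4], [-0.007, -0.0068, 0, 0, 0, 0, -0.4], [-0.007, -0.0068, 0, 0, 0, 0, -0.4], [0, 0, 0, 0, 0, 0, -0.4]],
  ],
)

```text
clock: 17.75
eef_pos: [576.6, -166.6, 74.9]
tcp_rot: [-3.14, 0.003, -3.064]
contact_force: [-1.0, -1.6, 13.0]
opening: 0.302
grasp_force: 6.1
```

Request:
send_rows(
  moves=[
    [[0, 0, 0.01, 0, 0, 0, -0.4], [0, 0, 0.02, 0, 0, 0, -0.4], [0.0225, 0.0018, 0, 0, 0, 0, -0.4], [0.0225, 0.0018, 0, 0, 0, 0, -0.4], [0, 0, 0, 0, 0, 0, -0.4]],
  ],
)

```text
clock: 18.25
eef_pos: [623.4, -161.6, 104.0]
tcp_rot: [-3.141, 0.003, -3.063]
contact_force: [0.4, 0.2, -0.7]
opening: 0.3
grasp_force: 0.0
```

```bash
python3 -c "
from h import *
print(sense()['eef_pos'])
parts(52)
sideblobs(58)
sideblobs(54,True)
side('s6')"
```

```text
[ 623.38716115 -161.61410871  104.04586456]
white uv [-138.2   64. ] size [58. 85.] ang 4.7
white uv [  30.  -177.3] size [109. 245.] ang 40.2
black uv [-137.2  -67.8] size [54. 39.] ang 89.0
tcp uv [  -9.2 -163.7] [ 621.5 -161.5  103.4] F [-0.3 -0.3 -1.1]
tcp uv [ -10.4 -163.6]
[-169.6 -110.3] [62. 90.] 4.3
[ -75.8 -180.5] [75. 99.] 1.5
tcp uv [ -11.  -163.5]
[ -23.4 -229.3] [38. 36.] 51.5
[  34.5 -163.4] [57. 86.] 9.7
[-158.    34.6] [61. 92.] 5.2
```

View pics/s6.png

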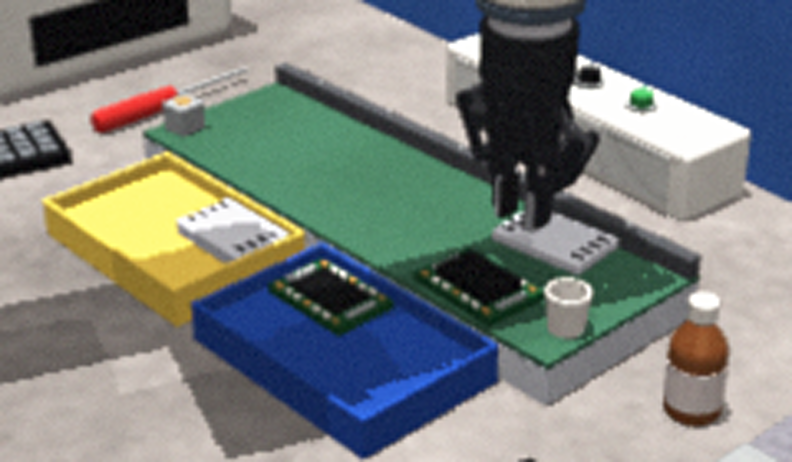

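Request:
send_rows(
  moves=[
    [[0, 0, -0.02, 0, 0, 0, -0.4], [0, 0, -0.014, 0, 0, 0, -0.4], [0, 0, -0.004, 0, 0, 0, -0.4], [0, 0, 0, 0, 0, 0, -0.4]],
  ],
)

```text
clock: 18.85
eef_pos: [619.6, -161.5, 64.0]
tcp_rot: [3.141, -0.002, -3.064]
contact_force: [0.1, 0.5, 1.2]
opening: 0.299
grasp_force: 0.0
```

Request:
send_rows(
  moves=[
    [[0, 0, -0.003, 0, 0, 0, -0.4], [-0.012, -0.001, 0, 0, 0, 0, -0.4], [-0.012, -0.001, 0, 0, 0, 0, -0.4], [-0.012, -0.001, 0, 0, 0, 0, -0.4], [-0.012, -0.001, 0, 0, 0, 0, -0.4], [-0.012, -0.001, 0, 0, 0, 0, -0.4], [-0.012, -0.001, 0, 0, 0, 0, -0.4], [-0.012, -0.001, 0, 0, 0, 0, -0.4], [-0.01, -0.001, 0, 0, 0, 0, -0.4], [-0.008, 0, 0, 0, 0, 0, -0.4]],
  ],
)

```text
clock: 19.85
eef_pos: [517.6, -169.8, 61.9]
tcp_rot: [3.142, -0.0, -3.064]
contact_force: [0.1, -0.2, 0.5]
opening: 0.302
grasp_force: 0.0
```

```bash
python3 -c "
from h import *
sideblobs(34)
sideblobs(51,True)
print(sense()['eef_pos'],sense()['contact_force'])"
```

```text
tcp uv [-114.6 -163.4]
[-146.7 -125.7] [ 66. 182.] 4.1
[-140.4  -76.9] [40. 65.] 2.8
tcp uv [-113.7 -163.6]
[ -16.3 -227.4] [40. 31.] 75.7
[  37.2 -160.2] [64. 93.] 10.1
[-155.3   38.5] [62. 93.] 5.2
[ 517.27476361 -169.56906826   61.75569019] [ 0.2614538   0.78921766 -0.57102016]
```

Request:
send_rows(
  moves=[
    [[0, 0, 0.04, 0, 0, 0, -0.4], [0.026, 0.0032, 0, 0, 0, 0.02, -0.4], [0.026, 0.0032, 0, 0, 0, 0.02, -0.4], [0.026, 0.0032, 0, 0, 0, 0.02, -0.4], [0.026, 0.0032, 0, 0, 0, 0.02, -0.4], [0.026, 0.0032, 0, 0, 0, 0.02, -0.4], [0.0255, 0.003, 0, 0, 0, 0, -0.4], [0, 0, -0.018, 0, 0, 0, -0.4], [0, 0, -0.008, 0, 0, 0, -0.4], [0, 0, 0, 0, 0, 0, -0.4]],
  ],
)

```text
clock: 20.95
eef_pos: [671.7, -150.3, 73.4]
tcp_rot: [3.14, -0.004, -2.963]
contact_force: [-0.1, -0.6, -0.7]
opening: 0.299
grasp_force: 0.0
```

```bash
python3 -c "
from h import *
sideblobs(34)
parts(32)"
```

```text
tcp uv [  42.3 -156.7]
[-146.2 -124.1] [ 67. 178.] 3.5
white uv [-220.9  151.2] size [249.  70.] ang 88.9
white uv [-129.9   95. ] size [28. 43.] ang 89.5
white uv [  55.7 -130.2] size [ 51. 114.] ang 45.5
tcp uv [  42.9 -157. ] [ 672.9 -150.7   75.4] F [ 0.7 -0.1 -1.1]
```

Request:
send_rows(
  moves=[
    [[0, 0, -0.001, 0, 0, 0, -0.4], [0, 0, -0.001, 0, 0, 0, -0.4], [0, 0, -0.001, 0, 0, 0, -0.4], [0, 0, 0, 0, 0, 0, -0.4]],
  ],
)

```text
clock: 21.45
eef_pos: [674.0, -150.7, 73.1]
tcp_rot: [-3.141, 0.0, -2.963]
contact_force: [-0.5, 0.2, -0.4]
opening: 0.294
grasp_force: 0.0
```

Request:
send_rows(
  moves=[
    [[0, 0, -0.001, 0, 0, 0, -0.4], [0, 0, -0.001, 0, 0, 0, -0.4], [0, 0, 0, 0, 0, 0, -0.4]],
  ],
)

```text
clock: 21.75
eef_pos: [674.0, -150.6, 70.7]
tcp_rot: [3.141, -0.0, -2.963]
contact_force: [-0.3, 0.3, -0.3]
opening: 0.297
grasp_force: 0.0
```

Request:
send_rows(
  moves=[
    [[0, 0, -0.001, 0, 0, 0, -0.4], [0, 0, -0.001, 0, 0, 0, -0.4], [0, 0, 0, 0, 0, 0, -0.4]],
  ],
)

```text
clock: 22.05
eef_pos: [673.9, -150.6, 68.7]
tcp_rot: [3.142, -0.0, -2.963]
contact_force: [-0.2, 0.1, 0.0]
opening: 0.305
grasp_force: 0.0
```

Request:
send_rows(
  moves=[
    [[0, 0, -0.001, 0, 0, 0, -0.4], [0, 0, -0.001, 0, 0, 0, -0.4], [0, 0, 0, 0, 0, 0, -0.4]],
  ],
)

```text
clock: 22.35
eef_pos: [674.2, -150.7, 67.0]
tcp_rot: [-3.141, 0.0, -2.963]
contact_force: [0.4, 0.3, 1.4]
opening: 0.301
grasp_force: 0.8
```

Request:
send_rows(
  moves=[
    [[0, 0, -0.001, 0, 0, 0, -0.4], [0, 0, 0, 0, 0, 0, -0.4]],
  ],
)

```text
clock: 22.55
eef_pos: [674.5, -150.8, 66.9]
tcp_rot: [-3.141, 0.001, -2.963]
contact_force: [-2.8, 0.0, 9.0]
opening: 0.301
grasp_force: 4.2
```

Request:
send_rows(
  moves=[
    [[-0.003, 0, -0.0004, 0, 0, 0, -0.4], [-0.0055, -0.0005, 0, 0, 0, -0.02, -0.4], [-0.0055, -0.0005, 0, 0, 0, -0.02, -0.4], [-0.0055, -0.0005, 0, 0, 0, -0.02, -0.4], [-0.0055, -0.0005, 0, 0, 0, -0.02, -0.4], [0, 0, 0, 0, 0, -0.02, -0.4], [-0.002, 0.01, 0, 0, 0, 0, -0.4], [-0.0025, 0.015, 0, 0, 0, 0, -0.4], [-0.0025, 0.015, 0, 0, 0, 0, -0.4], [-0.0025, 0.015, 0, 0, 0, 0, -0.4]],
  ],
)

```text
clock: 23.55
eef_pos: [640.9, -97.8, 66.9]
tcp_rot: [-3.14, 0.003, -3.064]
contact_force: [-0.2, -1.7, 8.3]
opening: 0.303
grasp_force: 4.3
```

```bash
python3 -c "
from h import *
sideblobs(50,True)"
```

```text
tcp uv [ 15.  -99.5]
[ -18.7 -225.2] [39. 37.] 51.5
[  -1.1 -113.5] [29. 79.] 0.2
[-152.4   40.8] [58. 87.] 4.7
```

Request:
send_rows(
  moves=[
    [[-0.0025, 0.0145, 0, 0, 0, 0, -0.4], [-0.0025, 0.0145, 0, 0, 0, 0, -0.4], [-0.0025, 0.0145, 0, 0, 0, 0, -0.4], [-0.0025, 0.0145, 0, 0, 0, 0, -0.4], [-0.0025, 0.0145, 0, 0, 0, 0, -0.4], [-0.0025, 0.0145, 0, 0, 0, 0, -0.4], [-0.0025, 0.0145, 0, 0, 0, 0, -0.4], [-0.0025, 0.0145, 0, 0, 0, 0, -0.4], [-0.0025, 0.0145, 0, 0, 0, 0, -0.4], [-0.0025, 0.0145, 0, 0, 0, 0, -0.4]],
  ],
)

```text
clock: 24.6
eef_pos: [616.0, 47.7, 66.9]
tcp_rot: [-3.141, 0.003, -3.063]
contact_force: [-0.2, -2.4, 9.0]
opening: 0.301
grasp_force: 4.7
```

Request:
send_rows(
  moves=[
    [[-0.0025, 0.0145, 0, 0, 0, 0, -0.4], [-0.0025, 0.0145, 0, 0, 0, 0, -0.4], [-0.0025, 0.0145, 0, 0, 0, 0, -0.4], [-0.0025, 0.0145, 0, 0, 0, 0, -0.4], [-0.0025, 0.0145, 0, 0, 0, 0, -0.4], [-0.0025, 0.0145, 0, 0, 0, 0, -0.4], [-0.0025, 0.0145, 0, 0, 0, 0, -0.4], [-0.0025, 0.0145, 0, 0, 0, 0, -0.4], [0, 0, 0, 0, 0, 0, -0.4]],
  ],
)

```text
clock: 25.5
eef_pos: [595.7, 165.4, 66.9]
tcp_rot: [3.14, 0.003, -3.062]
contact_force: [-0.1, 2.5, 8.9]
opening: 0.301
grasp_force: 4.9
```

```bash
python3 -c "
from h import *
sideblobs(50,True)
sideblobs(36)"
```

```text
tcp uv [ -9.2 163.7]
[ -18.7 -225.2] [39. 37.] 51.5
[-153.   39.] [56. 83.] 4.0
[-28.5 160.1] [30. 95.] 13.0
tcp uv [ -9.2 163.4]
[-140.9 -168.8] [47. 68.] 4.9
[-142.3  -77.9] [39. 60.] 6.5
```

Request:
send_rows(
  moves=[
    [[0, 0, 0.01, 0, 0, 0, -0.4], [0, 0, 0.025, 0, 0, 0, -0.4], [0.026, 0.002, 0, 0, 0, 0, -0.4], [0.026, 0.002, 0, 0, 0, 0, -0.4], [0, 0, 0, 0, 0, 0, -0.4]],
  ],
)

```text
clock: 26.1
eef_pos: [649.7, 167.5, 101.5]
tcp_rot: [3.141, 0.004, -3.064]
contact_force: [0.9, 0.4, 0.3]
opening: 0.304
grasp_force: 0.0
```

```bash
python3 -c "
from h import *
sideblobs(50,True); print(sense()['eef_pos'])
f=side('s7')"
```

```text
tcp uv [ 42.6 162. ]
[ -18.7 -225.2] [39. 37.] 51.5
[-152.5   36.4] [56. 77.] 3.0
[-14.1 159.8] [64. 94.] 7.2
[647.60838573 167.20718854 100.82593157]
```

Request:
send_rows(
  moves=[
    [[0, 0, -0.02, 0, 0, 0, -0.4], [0, 0, -0.014, 0, 0, 0, -0.4], [0, 0, -0.005, 0, 0, 0, -0.4], [0, 0, -0.001, 0, 0, 0, -0.4]],
  ],
)

```text
clock: 26.6
eef_pos: [645.4, 167.1, 59.5]
tcp_rot: [-3.141, -0.002, -3.063]
contact_force: [0.3, 0.8, 0.4]
opening: 0.299
grasp_force: 0.0
```

Request:
send_rows(
  moves=[
    [[-0.012, -0.001, 0, 0, 0, 0, -0.4], [-0.012, -0.001, 0, 0, 0, 0, -0.4], [-0.012, -0.001, 0, 0, 0, 0, -0.4], [-0.012, -0.001, 0, 0, 0, 0, -0.4], [-0.012, -0.001, 0, 0, 0, 0, -0.4], [-0.012, -0.001, 0, 0, 0, 0, -0.4], [-0.012, -0.001, 0, 0, 0, 0, -0.4], [-0.012, -0.001, 0, 0, 0, 0, -0.4], [-0.012, -0.001, 0, 0, 0, 0, -0.4]],
  ],
)

```text
clock: 27.5
eef_pos: [537.5, 158.2, 60.5]
tcp_rot: [-3.142, -0.0, -3.063]
contact_force: [-0.9, 0.6, -0.0]
opening: 0.297
grasp_force: 0.0
```

```bash
python3 -c "
from h import *
sideblobs(50,True); print(sense()['eef_pos'])"
```

```text
tcp uv [-70.1 161.4]
[ -18.7 -225.2] [39. 37.] 51.5
[-130.2  108.4] [237.  83.] 79.4
[-245.7  -61.2] [1359. 1153.] 87.7
[535.22902674 157.83352201  60.08564816]
```

Finish the push, then move well clear and look from above.

Request:
send_rows(
  moves=[
    [[-0.01, -0.001, 0, 0, 0, 0, -0.4], [-0.01, -0.001, 0, 0, 0, 0, -0.4], [-0.01, -0.001, 0, 0, 0, 0, -0.4], [-0.01, -0.001, 0, 0, 0, 0, -0.4], [-0.004, 0, 0, 0, 0, 0, -0.4], [0, 0, 0, 0, 0, 0, -0.4], [0, 0, 0.04, 0, 0, 0, -0.4], [0, 0, 0.04, 0, 0, 0, -0.4], [0, 0, 0.04, 0, 0, 0, -0.4], [0, 0, 0.03, 0, 0, 0, -0.4]],
  ],
)

```text
clock: 28.55
eef_pos: [495.6, 154.6, 213.2]
tcp_rot: [3.141, 0.003, -3.063]
contact_force: [-0.2, 0.5, 0.2]
opening: 0.3
grasp_force: 0.0
```

Request:
send_rows(
  moves=[
    [[-0.023, 0.038, 0, 0, 0, 0, -0.4], [-0.023, 0.038, 0, 0, 0, 0, -0.4], [-0.023, 0.038, 0, 0, 0, 0, -0.4], [-0.023, 0.038, 0, 0, 0, 0, -0.4], [-0.023, 0.038, 0, 0, 0, 0, -0.4], [-0.023, 0.038, 0, 0, 0, 0, -0.4], [-0.023, 0.038, 0, 0, 0, 0, -0.4], [-0.023, 0.038, 0, 0, 0, 0, -0.4], [-0.023, 0.038, 0, 0, 0, 0, -0.4], [-0.023, 0.038, 0, 0, 0, 0, -0.4]],
  ],
)

```text
clock: 29.55
eef_pos: [263.6, 536.2, 210.7]
tcp_rot: [3.141, 0.001, -3.063]
contact_force: [0.2, 0.5, 0.0]
opening: 0.296
grasp_force: 0.0
```

```bash
python3 -c "
from h import *
parts(33,'t8'); sideblobs(33,True); sideblobs(36)"
```

```text
white uv [-135.7  161.3] size [59. 88.] ang 4.4
white uv [-136.8   63.9] size [59. 88.] ang 4.7
white uv [-53.1 250.2] size [29. 26.] ang 0.6
black uv [-136.9 -164.5] size [35. 53.] ang 4.5
tcp uv [-313.7  565.5] [260.8 541.6 211. ] F [-2.1  4.1  0.5]
tcp uv [-312.4  562.7]
tcp uv [-311.5  560.3]
[-140.9 -168.8] [47. 68.] 4.9
[-142.3  -77.5] [39. 60.] 4.5
```

View pics/t8.png

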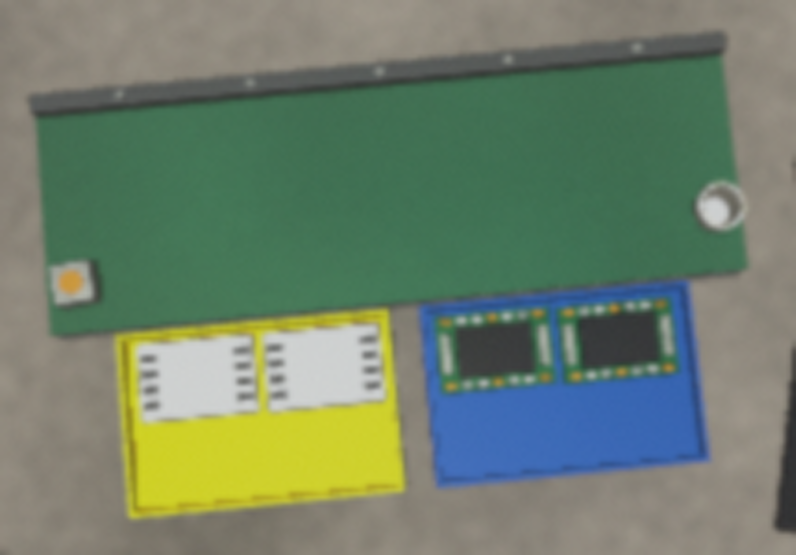

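The picture shows both covers flat in yellow, at crop (195,378) and (325,367), and both boards flat in blue, at (495,348) and (620,340). The block and the cup have not moved.

```bash
python3 -c "
from rig import *
print(sign_off())"
```

```text
the job is handed in; nothing more can be done
None
```

I handed the job in at about 30 s. In the last top view, both boards lie flat in the blue bin, both covers lie flat in the yellow bin, and the cup and gauge block are where they were; the sign-off gave no verdict.

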